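# Open the bench spinner's hood past its hidden safety catch

### The job

Open the small bench centrifuge so that its rotor can be unloaded: draw the slide bolt on its right side back so that the hood pops up a little, then reach under the hood's front edge, push the hidden sprung safety catch aside to the left and lift the hood past it, and swing the hood up until it stands wide open by itself (at least 60 degrees). Do not force the hood against the bolt or the catch, leave the bolt drawn and let the catch spring back, and leave the things on the bench standing where they are.

Things in the scene. Friction and masses are not known exactly. Their poses are not given: they have to be found in the camera images.
- spinner: Fixed grey bench centrifuge, 130 x 160 x 62 mm, white hood on top, bolt on an 80 mm high pedestal at its right (x -63 to -7, y -164 to -102 mm). Origin: on the bench under its middle; x points from its front to its back, y to its left, z up. 'At' below means mm in this frame, machine shut. Front face at x -45; the hood overhangs it to x -99, with only the catch below, down to the bench.
- hood (a joint): Hood angle, rad: 0 shut, 1.75 end stop; positive lifts the front. Hinge axis along the machine's y. With the bolt drawn it pops up to 0.055-0.075 and rests; the catch stops it at 0.08, and is passed by 0.18. A friction hinge (0.3 N m) holds the hood (0.18 kg) where it is left; lifting takes about 3 N at the lip. Hood plate 164 wide, at 80 to 88 high, middle (x -43 to 67) to 100.
- hood_hinge (a point): Point on the hinge axis at the middle of the hood's width, at (75, 0, 84).
- hood_lip (a point): Underside of the hood's rolled front lip (round edge of radius 5 mm, 154 mm long along y), middle of its width: at (-94, 0, 79), 169 mm in front of the hinge; moves with the hood, 9 to 13 mm higher when popped up.
- bolt (a joint): Draw of the slide bolt, m: 0 shut, 0.026 fully drawn. It slides along the machine's -y (to the right, away from the hood) with 2 to 3 N and stays where it is left. Its steel tongue holds down an ear on the hood's right side until about 0.012.
- bolt_knob (a point): Centre of the top of the bolt's black knob, 14 x 14 mm, 25 mm tall, upright on a steel plate: at (-35, -125, 117.5), plate at 92.5 high; moves with the bolt. 30 mm and more free in front of and behind it, 36 mm between knob and hood.
- catch (a joint): Sideways travel of the hidden sprung safety catch, m: 0 at rest, 0.018 its end stop; pushed along the machine's +y (to the left) against a spring of 1.8 N at rest and 4 N at the end. It frees the hood beyond about 0.010 and springs back when let go.
- catch_tab (a point): Middle of the right-hand face (the one to push) of the catch's upright steel tab, 26 mm deep (x -90 to -64), 5 mm thick (y 0 to 5), 34 mm tall (38 to 72 high), hidden under the hood's overhang, its front end 9 mm behind the front of the lip. At (-77, 0, 55); moves with the catch. Behind it, at x -59 to -47: its hook, and the hood's keeper (y -16 to 4, 32 mm down).
- vial_1: Capped vial, 25 mm across, 56 mm tall, standing on the bench beside the machine's left side; bystander, origin at its foot.
- vial_2: Capped vial, 25 mm across, 56 mm tall, standing on the bench to the left of the machine; bystander, origin at its foot.
- bench_timer: Flat white timer, 72 x 66 x 21 mm, on the right of the bench; bystander, origin under its middle.
- tape_roll: Roll of tape lying flat, 104 mm across, 25 mm high, on the right; bystander, origin under its middle.
- marker_1: Marker pen lying on the bench, 135 mm long, 17 mm thick; bystander.
- beaker: Empty beaker, 69 mm across, 83 mm tall, on the left of the bench; bystander, origin at its foot.
- wash_bottle: Wash bottle, 65 mm across, 209 mm tall with its spout, on the left of the bench; bystander, origin at its foot.

How it is judged:
By the outcome, as a careful person would: the job done as asked, in the order asked, and still so for the second after the job is handed in, with the robot touching nothing.
It also fails if it takes over 53 s, if anything falls off the work surface, if the arm or the gripper's body presses on something with over 40 N, if the wrist force passes 120 N, or if a joint passes its speed limit or range.

### The arm

A 6-joint arm with a two-finger parallel gripper is mounted at the origin on a cart in front of the work surface, level with it; the furniture and walls round the work are solid. World frame = base frame: x ahead of the robot, y to its left, z up, the work surface at z = 0. Lengths are in m, angles in degrees, forces in N, time in s.
With the tool pointing down it reaches from about 0.375 to 0.9 m from the base axis. Payload 3.1 kg.
Tool frame: the origin (TCP) lies at the very end of the fingers, on their centre line; the grasp point (between the pads) lies 19 mm behind it (bot.hold_point_z is the z of the grasp point in the tool frame, in m); z points along the fingers, y is the direction in which the jaws open and shut (so a half turn about z gives the same grasp; the last joint's range is limited). The gripper opens to 87 mm and grips with 3 to 60 N. Pads are 19 mm wide; open, the fingers measure 117 mm over their backs; the gripper's body (75 mm by 190 mm) begins 51 mm behind the grasp point.
Start: joints at [-79.498, 30.224, 82.088, -0, 67.689, -10.227], TCP at [0.221, -0.585, 0.223] pointing down, gripper open.
Joint ranges: [-176.69, 176.69], [-43.24, 126.21], [12.49, 139.97], [-82, 262], [0, 151.66], [-163.58, 163.58]. Speed limits (degrees/s): [159.86, 159.86, 180, 180, 180, 180].

### API

Orientations are given as a 3x3 rotation matrix whose columns are the frame's x, y, z axes.
In Python, from rig import bot gives the robot as it stands.
- The arm moves only by the tool servo_tool, never from a script. Its argument "increments" is a list of rows, each a list of 3 entries, a list of its own where there are three numbers: the closure, from 0 (fully open) to 1 (shut), then the shift along the tool's x, y, z in mm, then the turn about the tool's z in degrees. In form: [[claw, [x, y, z], turn], ...]. A call has 1 to 5 rows; each row shifts and turns the commanded pose from where the row before left it, along the tool's axes as they then stand; what a row does not reach is not made up. A row lasts 1/8 s, in which the tool goes at most 62.5 mm and 10.7 degrees, less where a joint would pass 70% of its speed; a pose out of reach is approached as far as the arm can. A call with a gripper value outside its range is refused whole. The fingers move at their own pace and stop on an object; the grip force is fixed at half the most. Time passes only in rows, so rows that do not move let the fingers close. It gives the time, the measured TCP pose, the force and the opening at its end, in the units of the state.
- bot.read_state(): the state, without advancing time (a new reading comes with each control period).
- bot.capture(name): name is "scene" or "top"; returns (picture, depth): 420x560x3 uint8, blue, green, red; 420x560 float32, m along the optical axis (not along the pixel's ray), 0 where there is no reading.
- bot.camera_info(name): a dict with "K" (3x3 intrinsics, pixels), "R" (3x3) and "t" (3): a world point X has camera coordinates R X + t. Camera axes: x right, y down, z forward; pixel columns grow to the right and rows downward; lengths in m; the calibration is good to about 2 mm. A picture is of the moment at which its call begins. camera_info takes no time and is no camera call.
- bot.hand_in(): hands the job in, once; it reports no verdict.
Trained networks look in the newest picture that a camera, given by its name, has taken for a name from the list of things; names that differ only in an ending like _2 or _b are one class to them, and where a whole thing is asked for, a point or a joint stands for the part that bears it (a point fixed in the world has none). Each returns a list of dicts, best first, with "p" (0 to 1); they miss things now and then, are a little off and sometimes report something else, mostly with a low value. They report only what shows in the picture. A call takes as long as a camera call.
- bot.find_in(camera, thing): "bbox" ([left, top, right, bottom] in pixels, round what is visible of it).
- bot.trace(camera, thing): "region" (420x560 bool, what is visible of it) and "bbox" ([left, top, right, bottom] in pixels, round what is visible of it).
The state is a dict: "time_s": time; "joint_positions": joint angles; "qvel": joint speeds; "tau": joint torques, N m; "position": TCP position; "tcp_rot": TCP orientation; "force": force on the tool from outside, world axes, zero at the start; "moment": the same for the moment, N m; "opening": opening from 0.0 (shut) to 1.0 (fully open).
Only numpy, scipy, OpenCV 4.12 (cv2) and the standard library are available. Lean on these libraries where they do the work, as an engineer would, in place of code of your own. Each camera call takes 0.05 s, during which the arm holds its last target.

## Working session

There is one attempt and no reset: what is moved stays moved. The work goes in short steps, Python scripts to look and compute and a tool call to move; the robot and the scene stay as the last step left them, time stands still between calls to the robot, and variables do not carry over. Pictures are saved under pics/ and viewed, and the job is handed in when it is done.

Besides the shell and the picture viewer there is one more tool, called as name([rows], argument=value, ...), one row to a line, values as JSON. servo_tool: Moves the arm, as the interface text tells. Its arguments: {"type":"object","properties":{"increments":{"type":"array","items":{"type":"array"}}},"required":["increments"]}

```bash
mkdir -p pics; ls; python3 - <<'E'
from rig import bot
import cv2, numpy as np
for n in ["scene","top"]:
    p,d=bot.capture(n); cv2.imwrite(f"pics/{n}0.png",p); np.save(f"pics/{n}0.npy",d)
    ci=bot.camera_info(n); print(n,np.round(ci["K"],1).tolist(),np.round(ci["R"],3).tolist(),np.round(ci["t"],3).tolist())
    for t in ["spinner","bolt_knob","hood","vial_1","bench_timer","tape_roll","marker_1","beaker","wash_bottle"]:
        print(t,[(round(r["p"],2),np.round(r["bbox"]).tolist()) for r in bot.find_in(n,t)][:3])
s=bot.read_state(); print({k:np.round(v,3).tolist() for k,v in s.items()}, bot.hold_point_z)
E
```

```text
pics
scene [[520.9, 0.0, 277.3], [0.0, 520.9, 218.0], [0.0, 0.0, 1.0]] [[0.87, -0.492, 0.022], [-0.227, -0.44, -0.869], [0.438, 0.751, -0.494]] [-0.544, 0.135, 1.427]
spinner [(0.77, [261.0, 185.0, 318.0, 247.0])]
bolt_knob []
hood [(0.78, [268.0, 185.0, 315.0, 226.0]), (0.67, [262.0, 186.0, 318.0, 248.0])]
vial_1 []
bench_timer []
tape_roll [(0.9, [301.0, 290.0, 345.0, 328.0]), (0.25, [261.0, 187.0, 317.0, 250.0])]
marker_1 [(0.51, [242.0, 296.0, 293.0, 313.0])]
beaker []
wash_bottle [(0.61, [196.0, 158.0, 217.0, 199.0])]
top [[385.0, 0.0, 275.9], [0.0, 385.0, 203.8], [0.0, 0.0, 1.0]] [[-0.024, -1.0, 0.01], [-0.996, 0.023, -0.091], [0.091, -0.012, -0.996]] [-0.107, 0.568, 0.986]
spinner [(0.57, [216.0, 157.0, 296.0, 260.0])]
bolt_knob [(0.47, [240.0, 226.0, 253.0, 249.0]), (0.23, [214.0, 155.0, 292.0, 229.0])]
hood [(0.59, [212.0, 154.0, 294.0, 226.0])]
vial_1 [(0.62, [218.0, 142.0, 231.0, 156.0])]
bench_timer [(0.59, [372.0, 166.0, 394.0, 196.0])]
tape_roll [(0.64, [386.0, 214.0, 427.0, 253.0])]
marker_1 [(0.77, [360.0, 254.0, 398.0, 296.0])]
beaker [(0.97, [110.0, 186.0, 145.0, 213.0])]
wash_bottle [(0.96, [116.0, 219.0, 159.0, 258.0])]
{'time_s': 1.0, 'joint_positions': [-79.499, 30.223, 82.086, 0.001, 67.69, -10.228], 'qvel': [-0.057, 0.112, -0.04, 0.013, -0.054, 0.008], 'tau': [-0.0, -44.002, -17.699, 0.063, 0.05, 0.0], 'position': [0.221, -0.585, 0.223], 'tcp_rot': [[0.935, 0.354, 0.0], [0.354, -0.935, -0.0], [0.0, 0.0, -1.0]], 'force': [-0.123, -0.73, -0.862], 'moment': [0.016, 0.01, 0.023], 'opening': 0.996} -0.0187
```

```bash
python3 - <<'E'
import cv2
t=cv2.imread("pics/top0.png"); cv2.imwrite("pics/top0c.png",cv2.resize(t[120:320,90:450],None,fx=2.2,fy=2.2,interpolation=cv2.INTER_CUBIC))
t=cv2.imread("pics/scene0.png"); cv2.imwrite("pics/scene0c.png",cv2.resize(t[140:340,170:380],None,fx=2.9,fy=2.9,interpolation=cv2.INTER_CUBIC))
E
```

```text
(no output)
```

View pics/top0.png

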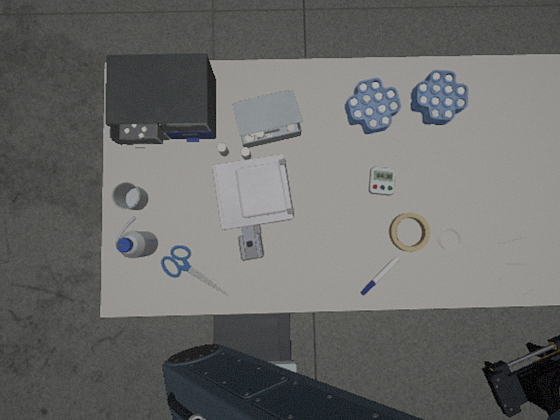

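View pics/top0c.png

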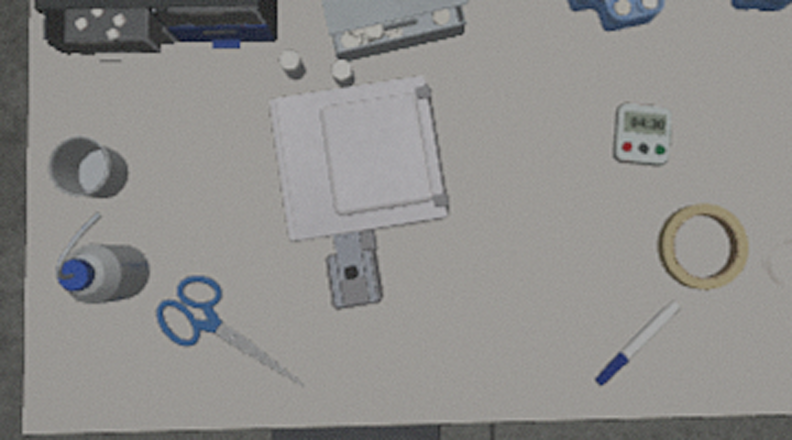

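View pics/scene0c.png

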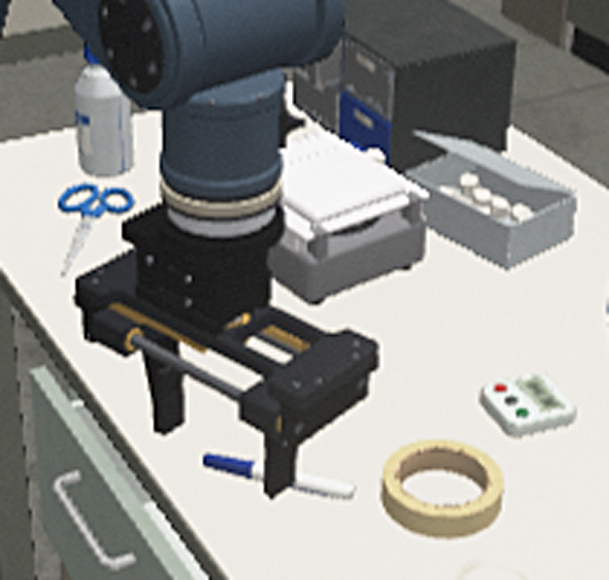

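```bash
cat > h.py <<'E'
import numpy as np, cv2
from rig import bot
def world(n,d):
    ci=bot.camera_info(n);K,R,t=[np.array(ci[k]) for k in("K","R","t")]
    v,u=np.indices(d.shape); c=np.stack([(u-K[0,2])/K[0,0]*d,(v-K[1,2])/K[1,1]*d,d],-1)
    return (c-t)@R
def unproj(n,u,v,z):
    ci=bot.camera_info(n);K,R,t=[np.array(ci[k]) for k in("K","R","t")]
    r=R.T@np.linalg.inv(K)@np.array([u,v,1.]); o=-R.T@t
    return o+r*(z-o[2])/r[2]
def proj(n,X):
    ci=bot.camera_info(n);K,R,t=[np.array(ci[k]) for k in("K","R","t")]
    c=K@(R@np.asarray(X)+t); return c[:2]/c[2]
E
python3 - <<'E'
from h import *
d=np.load("pics/top0.npy");W=world("top",d)
print("bench z",np.median(W[265:290,300:340,2]), "hood plate",np.median(W[185:210,222:234,2]),"mid",np.median(W[170:205,245:275,2]))
for n in["spinner","hood","bolt_knob"]:
    pass
m=(W[...,2]>0.07)&(W[...,2]<0.125)
m[:,:205]=0;m[:,300:]=0;m[:150]=0;m[235:]=0
m=m.astype(np.uint8)
k=cv2.connectedComponents(m)[1]; lab=k[190,228]; hm=(k==lab)
P=W[hm]; print(P.shape,P.min(0),P.max(0))
b=(hm*255).astype(np.uint8)
cv2.imwrite("pics/hm.png",cv2.resize(b[130:280,190:320],None,fx=4,fy=4,interpolation=0))
z=np.where((W[...,2]>0.03)&(W[...,2]<.14),W[...,2]*1000,0)
print(np.round(z[222:264:2,236:266:2]).astype(int))
E
```

```text
bench z 0.0008946170963960811 hood plate 0.09048004342646927 mid 0.10163192833751772
(4877, 3) [ 0.48657234 -0.16108287  0.07238101] [0.6851188  0.03771144 0.10684997]
[[ 93  90  90  90  89  94  93  92  87  88  91  92  90  89  88]
 [ 90  90  91  92  92  90  91  92  89  88  80  68   0   0   0]
 [ 91  88  91  85  90  88  89  85  88  47  45  45   0   0   0]
 [  0   0   0  94  95  95  93  91  97  48  43  47   0   0   0]
 [  0   0   0  94  96  91  97  94  94  45  48  46  44   0   0]
 [  0   0   0  96  90  96  92  95  91  47  44  46  44   0   0]
 [  0   0   0  92  93  92  95  94  95  80  90  79  37   0   0]
 [  0  77  90  82  93  94  94  94  94  82  92  83  67   0   0]
 [  0  79  88  92  94  94  93  93  95  93  92  84  77   0   0]
 [  0  77  91  94  95  92  94 119  94  92  93  92  80   0   0]
 [  0  76  91  96  95 119 117 117  92  93  92  91  78   0   0]
 [  0   0  90  92  93 119 122 120 101  94  90  94  78   0   0]
 [  0   0  82  94  96  94 116  83  80  81  89  92  80   0   0]
 [  0   0  81  91  82  81  81  78  81  80  83  91  80  55   0]
 [  0   0  82  90  91  81  85  82  80  81  83  90  81  78   0]
 [  0   0  79  90  94  83  82  82  81  81  81  93  89  79   0]
 [  0   0  78  91  92  80  80  81  82  81  77  92  90  79   0]
 [  0   0  76  88  91  81  82  81  82  81  82  90  94  81   0]
 [  0   0   0  95  91  80  81  80  80  80   0   0   0   0   0]
 [  0   0   0   0   0   0   0   0   0   0   0   0   0   0   0]
 [  0   0   0   0   0   0   0   0   0   0   0   0   0   0   0]]
```

View pics/hm.png

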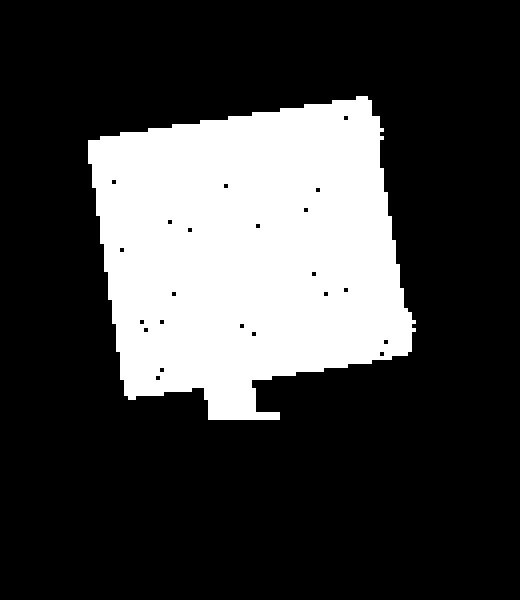

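```bash
python3 - <<'E'
from h import *
d=np.load("pics/top0.npy");W=world("top",d)
m=(W[...,2]>0.065)&(W[...,2]<0.125)
m[:,:205]=0;m[:,300:]=0;m[:150]=0;m[235:]=0
k=cv2.connectedComponents(m.astype(np.uint8))[1]; hm=(k==k[190,228])
hm=cv2.medianBlur(hm.astype(np.uint8),3)
def line(pts): # pts uv -> world at z, fit
    P=np.array([unproj("top",u,v,z) for u,v,z in pts])[:,:2]
    r=cv2.fitLine(P.astype(np.float32),cv2.DIST_HUBER,0,1e-6,1e-6).ravel(); return r
F=line([(np.argmax(hm[v])-.5,v,.085) for v in range(170,222)])
L=line([(u,np.argmax(hm[:,u])-.5,.088) for u in range(217,280)])
Rr=line([(u,419-np.argmax(hm[::-1,u])+.5,.088) for u in list(range(225,238))+list(range(257,284))])
for n,r in(("F",F),("L",L),("R",Rr)): print(n,r, np.degrees(np.arctan2(r[1],r[0])))
# machine yaw: y axis dir ~ F dir ; x axis ~ L dir
fy=F[:2]*np.sign(F[0]); lx=L[:2]*-np.sign(L[1]); rx=Rr[:2]*-np.sign(Rr[1])
# wts
ang=[np.degrees(np.arctan2(-fy[0],fy[1])),np.degrees(np.arctan2(lx[1],lx[0])),np.degrees(np.arctan2(rx[1],rx[0]))]
print("yaw est (x axis)",ang)
print("yaw deg conv", ang)
a=np.radians(np.mean(ang)); 
ex=np.array([np.cos(a),np.sin(a)]);ey=np.array([-np.sin(a),np.cos(a)])
sF=F[2:]@ex; sL=L[2:]@ey; sR=Rr[2:]@ey
print("width",sL-sR, "origin s: x",sF+.099,"y",(sL+sR)/2)
o=ex*(sF+.099)+ey*(sL+sR)/2; print("origin",o)
kn=(W[...,2]>.11)&(W[...,2]<.13); kn[:225]=0;kn[262:]=0;kn[:,:236]=0;kn[:,266:]=0
v,u=np.nonzero(kn);print(len(v),np.median(W[kn],0), unproj("top",u.mean(),v.mean(),.1175))
print("knob pred",o+ex*-.035+ey*-.125)
# overlay
img=cv2.imread("pics/top0.png")
def M(x,y,z): return np.r_[o+ex*x/1000+ey*y/1000,z/1000]
big=cv2.resize(img,None,fx=4,fy=4,interpolation=cv2.INTER_CUBIC)
for loop in([(-99,-82,84),(-99,82,84),(75,82,88),(75,-82,88)],[(-43,-60,100),(67,-60,100),(67,60,100),(-43,60,100)],[(-42,-132,117.5),(-28,-132,117.5),(-28,-118,117.5),(-42,-118,117.5)],[(-63,-164,80),(-7,-164,80),(-7,-102,80),(-63,-102,80)]):
    cv2.polylines(big,[np.round([(proj("top",M(*q))+.5)*4 for q in loop]).astype(np.int32)],True,(0,0,255),1)
cv2.imwrite("pics/ov.png",big[560:1080,800:1320])
E
```

```text
F [0.99079186 0.13539371 0.5842557  0.02928078] 7.7813873
L [ 0.13160689 -0.991302    0.67428416 -0.05236683] -82.43754
R [ 0.12594089 -0.9920378   0.51271725 -0.0856911 ] -82.7649
yaw est (x axis) [np.float32(-82.21861), np.float32(-82.43754), np.float32(-82.7649)]
yaw deg conv [np.float32(-82.21861), np.float32(-82.43754), np.float32(-82.7649)]
width 0.1645399 origin s: x 0.14649816 y 0.57934606
origin [ 0.5935434  -0.06935243]
34 [ 0.4653785  -0.0517447   0.11816661] [ 0.46499244 -0.0517664   0.1175    ]
knob pred [ 0.46503595 -0.05102665]
```

View pics/ov.png

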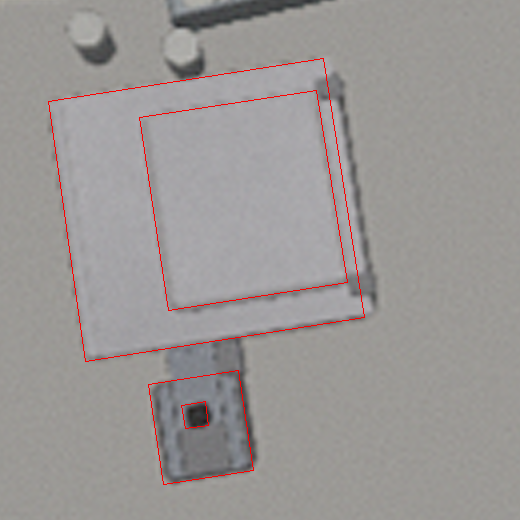

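The overlay of hood, pedestal and knob matches the picture: the machine origin is at about (0.594, -0.069), its x axis at -82.45° in the world. The knob shows at px (249,243). I'll go to the knob first.

servo_tool([
  [0,[0,0,0],6.6],
  [0,[0,0,0],6.6],
  [0,[31.2,-49.7,0],0],
  [0,[31.2,-49.7,0],0],
  [0,[31.2,-49.7,0],0],
])

```text
time_s: 1.62
position: [0.295, -0.423, 0.2226]
tcp_rot: [[0.991, 0.13, 0.0], [0.13, -0.991, -0.0], [0.0, 0.0, -1.0]]
force: [0.9, 0.1, 0.2]
opening: 1.003
```

servo_tool([
  [0,[31.2,-49.7,0],0],
  [0,[31.2,-49.7,0],0],
  [0,[31.2,-49.7,0],0],
  [0,[31.2,-49.7,0],0],
  [0,[31.2,-49.7,0],0],
])

```text
time_s: 2.25
position: [0.4174, -0.1561, 0.2229]
tcp_rot: [[0.991, 0.131, 0.001], [0.131, -0.991, -0.001], [0.001, 0.001, -1.0]]
force: [0.9, 0.7, 0.1]
opening: 1.0
```

servo_tool([
  [0,[31.2,-49.7,0],0],
  [0,[31.2,-49.7,0],0],
  [0.3,[0,0,0],0],
  [0.3,[0,0,0],0],
])

```text
time_s: 2.75
position: [0.4654, -0.0509, 0.2226]
tcp_rot: [[0.991, 0.132, -0.0], [0.132, -0.991, -0.001], [-0.0, 0.001, -1.0]]
force: [-0.8, -0.7, 0.6]
opening: 0.853
```

servo_tool([
  [0.3,[0,0,50],0],
  [0.3,[0,0,50],0],
  [0.3,[0,0,23],0],
  [0.8,[0,0,0],0],
  [0.9,[0,0,0],0],
])

```text
time_s: 3.38
position: [0.466, -0.0522, 0.1003]
tcp_rot: [[0.992, 0.129, 0.001], [0.129, -0.992, -0.001], [0.001, 0.001, -1.0]]
force: [1.5, 0.1, 0.7]
opening: 0.556
```

servo_tool([
  [1,[0,0,0],0],
  [1,[0,0,0],0],
  [1,[0,0,0],0],
  [1,[0,0,0],0],
])

```text
time_s: 3.88
position: [0.4656, -0.0505, 0.1]
tcp_rot: [[0.991, 0.131, 0.001], [0.131, -0.991, 0.0], [0.001, -0.0, -1.0]]
force: [0.7, -0.1, 3.7]
opening: 0.154
```

servo_tool([
  [1,[-5,0,0],0],
  [1,[-5,0,0],0],
  [1,[-5,0,0],0],
  [1,[-5,0,0],0],
  [1,[-5,0,0],0],
])

```text
time_s: 4.5
position: [0.4406, -0.0539, 0.0999]
tcp_rot: [[0.991, 0.131, 0.001], [0.131, -0.991, 0.0], [0.001, -0.0, -1.0]]
force: [0.5, 2.9, 5.1]
opening: 0.155
```

servo_tool([
  [1,[0,0,0],0],
  [1,[0,0,0],0],
])

```text
time_s: 4.75
position: [0.4403, -0.0539, 0.0999]
tcp_rot: [[0.991, 0.131, -0.0], [0.131, -0.991, 0.0], [-0.0, -0.0, -1.0]]
force: [1.3, 4.1, 6.9]
opening: 0.155
```

servo_tool([
  [0.5,[0,0,0],0],
  [0.5,[0,0,0],0],
  [0.5,[0,0,0],0],
  [0.5,[0,0,-50],0],
  [0.5,[0,0,-50],0],
])

```text
time_s: 5.38
position: [0.44, -0.0542, 0.1999]
tcp_rot: [[0.991, 0.131, -0.003], [0.131, -0.991, 0.001], [-0.003, -0.001, -1.0]]
force: [1.2, 0.1, 0.1]
opening: 0.495
```

```bash
python3 - <<'E'
from h import *
p,d=bot.capture("scene"); cv2.imwrite("pics/s1.png",p); np.save("pics/s1.npy",d)
cv2.imwrite("pics/s1c.png",cv2.resize(p[120:340,170:380],None,fx=2.7,fy=2.7,interpolation=cv2.INTER_CUBIC))
p,d=bot.capture("top"); cv2.imwrite("pics/t1.png",p)
cv2.imwrite("pics/t1c.png",cv2.resize(p[120:320,90:450],None,fx=2.2,fy=2.2,interpolation=cv2.INTER_CUBIC))
W=world("top",d)
for c in (216,220,224,228): print(c,np.median(W[170:200,c-1:c+2,2]))
s=bot.read_state();print(s["time_s"],s["position"],s["joint_positions"])
E
```

```text
216 0.10174040328482922
220 0.10071930610834123
224 0.1001134111428181
228 0.09959480730805645
5.475 [ 0.44392205 -0.05546939  0.20371591] [-2.14814707e+01  1.80567421e+01  1.08297116e+02 -1.21796062e-02
  5.30245611e+01  6.09813991e+01]
```

View pics/s1c.png

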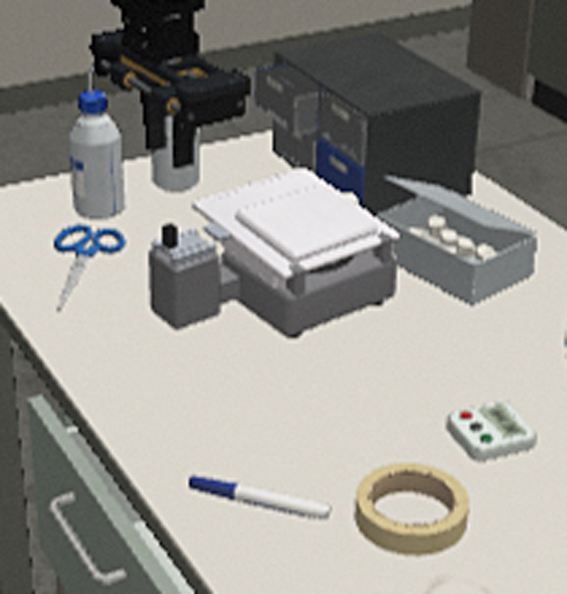

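View pics/t1c.png

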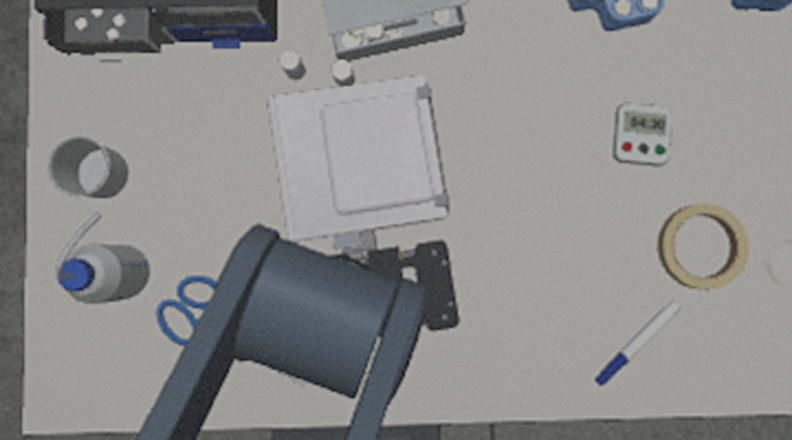

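The bolt is drawn, with its knob now in the middle of the plate, and the hood has popped up about 12 mm. A vertical finger cannot get under the lip, so before going there I'll check how the arm behaves at the edge of its reach and whether the tool can tilt there.

servo_tool([
  [0.5,[-31,49.5,-20],0],
  [0.5,[-31,49.5,-20],0],
  [0.5,[-31,49.5,-20],0],
  [0.5,[-31,49.5,-20],0],
  [0.5,[-31,49.5,-20],0],
])

```text
time_s: 6.1
position: [0.3179, -0.3211, 0.2992]
tcp_rot: [[0.991, 0.131, -0.001], [0.131, -0.991, 0.001], [-0.001, -0.001, -1.0]]
force: [0.5, -0.6, -0.7]
opening: 0.502
```

servo_tool([
  [0.5,[-31,49.5,0],0],
  [0.5,[-31,49.5,0],0],
  [0.5,[-31,49.5,0],0],
  [0.5,[-31,49.5,0],0],
  [0.5,[-31,49.5,0],0],
])

```text
time_s: 6.72
position: [0.1969, -0.5867, 0.2979]
tcp_rot: [[0.991, 0.131, -0.0], [0.131, -0.991, 0.002], [-0.0, -0.002, -1.0]]
force: [1.0, 0.0, 0.3]
opening: 0.5
```

servo_tool([
  [0.5,[-31,49.5,0],0],
  [0.5,[-31,49.5,0],0],
  [0.5,[-31,49.5,0],0],
  [0.5,[0,60,0],0],
  [0.5,[0,60,0],0],
])

```text
time_s: 7.35
position: [0.1399, -0.8654, 0.2976]
tcp_rot: [[0.992, 0.129, -0.0], [0.129, -0.992, 0.002], [-0.0, -0.002, -1.0]]
force: [0.7, -2.1, 0.3]
opening: 0.5
```

servo_tool([
  [0.5,[0,60,0],0],
  [0.5,[0,60,0],0],
])

```text
time_s: 7.6
position: [0.1471, -0.9215, 0.2647]
tcp_rot: [[0.991, 0.131, 0.007], [0.131, -0.991, -0.027], [0.003, 0.028, -1.0]]
force: [-0.6, 0.1, -0.7]
opening: 0.499
```

```bash
python3 - <<'E'
from h import *
s=bot.read_state();print({k:np.round(s[k],3).tolist() for k in ("time_s","position","tcp_rot","joint_positions")})
E
```

```text
{'time_s': 7.6, 'position': [0.147, -0.921, 0.265], 'tcp_rot': [[0.991, 0.131, 0.007], [0.131, -0.991, -0.027], [0.003, 0.028, -1.0]], 'joint_positions': [-87.869, 60.144, 13.176, 0.34, 105.111, -5.282]}
```

servo_tool([
  [0.5,[0,60,0],0],
  [0.5,[0,60,0],0],
  [0.5,[0,60,0],0],
])

```text
time_s: 7.98
position: [0.1498, -0.9684, 0.2485]
tcp_rot: [[0.991, 0.129, 0.025], [0.131, -0.979, -0.155], [0.004, 0.157, -0.988]]
force: [0.8, 0.5, 1.2]
opening: 0.502
```

```bash
python3 - <<'E'
from h import *
s=bot.read_state();print({k:np.round(s[k],3).tolist() for k in ("time_s","position","tcp_rot","joint_positions")})
E
```

```text
{'time_s': 7.975, 'position': [0.15, -0.968, 0.248], 'tcp_rot': [[0.991, 0.129, 0.025], [0.131, -0.979, -0.155], [0.004, 0.157, -0.988]], 'joint_positions': [-88.06, 61.6, 12.685, 1.122, 96.727, -5.35]}
```

servo_tool([
  [0.5,[0,62,0],0],
  [0.5,[0,62,0],0],
  [0.5,[0,62,0],0],
  [0.5,[0,62,0],0],
  [0.5,[0,62,0],0],
])

```text
time_s: 8.6
position: [0.1534, -1.0306, 0.2537]
tcp_rot: [[0.991, 0.121, 0.053], [0.132, -0.929, -0.346], [0.008, 0.35, -0.937]]
force: [0.0, 0.8, -0.2]
opening: 0.5
```

```bash
python3 - <<'E'
from h import *
s=bot.read_state();print({k:np.round(s[k],3).tolist() for k in ("time_s","position","tcp_rot","joint_positions")})
E
```

```text
{'time_s': 8.6, 'position': [0.153, -1.031, 0.254], 'tcp_rot': [[0.991, 0.121, 0.053], [0.132, -0.929, -0.346], [0.008, 0.35, -0.937]], 'joint_positions': [-88.391, 62.236, 12.693, 2.517, 84.7, -5.671]}
```

```bash
cat > kin.py <<'E'
import numpy as np
from scipy.optimize import least_squares
from scipy.spatial.transform import Rotation as Ro
S=[([-79.499,30.223,82.086,0,67.69,-10.228],[.221,-.585,.223]),
([-21.4815,18.0567,108.297,-.012,53.0246,60.981],[.44392,-.05547,.20372]),
([-87.869,60.144,13.176,.34,105.111,-5.282],[.147,-.921,.265]),
([-88.06,61.6,12.685,1.122,96.727,-5.35],[.15,-.968,.248]),
([-88.391,62.236,12.693,2.517,84.7,-5.671],[.153,-1.031,.254])]
def fk(q,p):
    a1,d1,L2,L3,e,Lt,dy,s4,s6,o1=p
    q=np.radians(q)
    R=Ro.from_euler('z',q[0]+o1).as_matrix()
    ry=lambda a:Ro.from_euler('y',a).as_matrix(); rz=lambda a:Ro.from_euler('z',a).as_matrix()
    x=R@np.array([a1,dy,d1]); R=R@ry(q[1]); x=x+R@[0,0,L2]; R=R@ry(q[2]); x=x+R@[e,0,L3]
    R=R@rz(s4*q[3])@ry(q[4]); x=x+R@[0,0,Lt]; R=R@rz(s6*q[5]); pts=x
    return x,R
def wrist(q,p):
    x,R=fk(q,p); return x-R[:,2]*p[5]
E
python3 - <<'E'
from kin import *
A=[]
for s4 in(1,-1):
    f=lambda v:np.concatenate([fk(q,list(v[:7])+[s4,1,v[7]])[0]-x for q,x in S]+[v[:7]*[1e-4]*7])
    r=least_squares(f,[0,.3,.4,.4,0,.25,0,0]); print(s4,np.round(r.x,4),np.abs(r.fun).max()*1000)
    for s6 in(1,-1):
        p=list(r.x[:7])+[s4,s6,r.x[7]]
        for i in (0,4): print(s6,np.round(fk(S[i][0],p)[1],3).tolist())
E
```

```text
1 [-6.200e-03  2.687e-01  5.935e-01  3.939e-01  1.095e-01  3.077e-01
  1.110e-01 -1.000e-04] 0.4530014278361083
1 [[-0.354, 0.935, 0.0], [0.935, 0.354, -0.0], [-0.0, -0.0, -1.0]]
1 [[-0.121, 0.991, 0.053], [0.929, 0.132, -0.346], [-0.35, 0.008, -0.937]]
-1 [[-0.005, 1.0, 0.0], [1.0, 0.005, -0.0], [-0.0, 0.0, -1.0]]
-1 [[0.077, 0.996, 0.053], [0.937, -0.053, -0.346], [-0.342, 0.077, -0.937]]
-1 [-0.0038  0.2632  0.5947  0.3947  0.1097  0.3027  0.0928  0.0331] 10.142675824208109
1 [[-0.385, 0.923, 0.0], [0.923, 0.385, -0.0], [-0.0, -0.0, -1.0]]
1 [[-0.16, 0.987, -0.022], [0.926, 0.142, -0.35], [-0.342, -0.077, -0.937]]
-1 [[-0.038, 0.999, 0.0], [0.999, 0.038, -0.0], [-0.0, 0.0, -1.0]]
-1 [[0.038, 0.999, -0.022], [0.936, -0.043, -0.35], [-0.35, -0.008, -0.937]]
```

```bash
cat >> kin.py <<'E'
P=[-6.2e-3,.2687,.5935,.3939,.1095,.3077,.111,1,1,-1e-4]
T=Ro.from_euler('z',90,degrees=True).as_matrix()
lo=np.array([-176.69,-43.24,12.49,-82,0,-163.58]);hi=np.array([176.69,126.21,139.97,262,151.66,163.58])
o=np.array([.5935,-.0694,0]);a=np.radians(-82.45)
EX=np.array([np.cos(a),np.sin(a),0]);EY=np.array([-np.sin(a),np.cos(a),0]);EZ=np.array([0,0,1.])
def M(x,y,z): return o+(EX*x+EY*y+EZ*z)/1000
def Rt(th,sy):  # tool y = sy*machine y, tilt th
    t=np.radians(th); z=np.sin(t)*EX-np.cos(t)*EZ; y=sy*EY; x=np.cross(y,z); return np.stack([x,y,z],1)
def ik(x,R,q0):
    f=lambda q:(lambda X:np.concatenate([(X[0]-x)*10,Ro.from_matrix((X[1]@T).T@R).as_rotvec()]))(fk(q,P))
    r=least_squares(f,np.clip(q0,lo+.01,hi-.01),bounds=(lo,hi),x_scale=50); return r.x,np.abs(r.fun).max()
E
python3 - <<'E'
from kin import *
for th in(35,45,55):
  for sy in(1,-1):
    for q0 in ([0,30,80,90,60,90],[0,30,80,-60,60,-90],[0,30,80,60,60,0]):
      for X in ((-76,-20,42),(-140,-20,250),(-76,-20,250),(0,0,215)):
        q,e=ik(M(*X),Rt(th,sy),q0)
        print(th,sy,X,np.round(q).astype(int).tolist(),round(e,3),np.round(wrist(q,P),2).tolist()) if e<.01 else None
E
```

```text
35 1 (-76, -20, 42) [7, 46, 99, -51, 48, 39] 0.0 [0.54, 0.18, 0.29]
35 1 (-140, -20, 250) [13, 29, 90, -37, 70, 22] 0.0 [0.53, 0.24, 0.5]
35 1 (-76, -20, 250) [7, 28, 92, -39, 66, 18] 0.0 [0.54, 0.18, 0.5]
35 1 (0, 0, 215) [-1, 31, 92, -42, 59, 15] 0.0 [0.57, 0.11, 0.47]
35 1 (-76, -20, 42) [7, 46, 99, -51, 48, 39] 0.0 [0.54, 0.18, 0.29]
35 1 (-140, -20, 250) [13, 29, 90, -37, 70, 22] 0.0 [0.53, 0.24, 0.5]
35 1 (-76, -20, 250) [7, 28, 92, -39, 66, 18] 0.0 [0.54, 0.18, 0.5]
35 1 (0, 0, 215) [-1, 31, 92, -42, 59, 15] 0.0 [0.57, 0.11, 0.47]
35 1 (-76, -20, 42) [7, 46, 99, -51, 48, 39] 0.0 [0.54, 0.18, 0.29]
35 1 (-140, -20, 250) [13, 29, 90, -37, 70, 22] 0.0 [0.53, 0.24, 0.5]
35 1 (-76, -20, 250) [7, 28, 92, -39, 66, 18] 0.0 [0.54, 0.18, 0.5]
35 1 (0, 0, 215) [-1, 31, 92, -42, 59, 15] 0.0 [0.57, 0.11, 0.47]
35 -1 (-76, -20, 42) [7, 46, 99, -51, 48, -141] 0.0 [0.54, 0.18, 0.29]
35 -1 (-140, -20, 250) [13, 29, 90, -37, 70, -158] 0.0 [0.53, 0.24, 0.5]
35 -1 (-76, -20, 250) [7, 28, 92, -39, 66, -162] 0.0 [0.54, 0.18, 0.5]
45 1 (-76, -20, 42) [11, 50, 98, -59, 55, 49] 0.0 [0.54, 0.22, 0.26]

[... 1179 characters left out ...]
43]
55 1 (-76, -20, 250) [15, 35, 93, -58, 74, 36] 0.0 [0.53, 0.25, 0.43]
55 1 (0, 0, 215) [7, 38, 94, -63, 67, 36] 0.0 [0.56, 0.18, 0.39]
55 1 (-76, -20, 42) [15, 54, 96, -65, 63, 56] 0.0 [0.53, 0.25, 0.22]
55 1 (-140, -20, 250) [21, 36, 90, -54, 79, 37] 0.0 [0.52, 0.32, 0.43]
55 1 (-76, -20, 250) [15, 35, 93, -58, 74, 36] 0.0 [0.53, 0.25, 0.43]
55 1 (0, 0, 215) [7, 38, 94, -63, 67, 36] 0.0 [0.56, 0.18, 0.39]
55 -1 (-76, -20, 42) [15, 54, 96, -65, 63, -124] 0.0 [0.53, 0.25, 0.22]
55 -1 (-140, -20, 250) [21, 36, 90, -54, 79, -143] 0.0 [0.52, 0.32, 0.43]
55 -1 (-76, -20, 250) [15, 35, 93, -58, 74, -144] 0.0 [0.53, 0.25, 0.43]
55 -1 (0, 0, 215) [7, 38, 94, -63, 67, -144] 0.0 [0.56, 0.18, 0.39]
```

servo_tool([
  [0.5,[0,62,0],0],
  [0.5,[0,62,0],0],
  [0.5,[0,62,0],0],
  [0.5,[0,62,0],0],
  [0.5,[0,62,0],0],
])

```text
time_s: 9.22
position: [0.1557, -1.0748, 0.3189]
tcp_rot: [[0.991, 0.108, 0.079], [0.134, -0.84, -0.526], [0.01, 0.532, -0.847]]
force: [0.3, 0.6, 0.4]
opening: 0.499
```

```bash
python3 - <<'E'
from h import *
s=bot.read_state();print({k:np.round(s[k],3).tolist() for k in ("time_s","position","tcp_rot","joint_positions")})
print("bottle cap",unproj("top",124,245,.17),"base right edge",unproj("top",157,243,.01),"beaker",unproj("top",137,197,.0))
d=np.load("pics/top0.npy");W=world("top",d)
for n,(u0,u1,v0,v1) in dict(bottle=(110,165,215,262),beaker=(105,150,180,215)).items():
    w=W[v0:v1,u0:u1]; k=w[...,2]>.02; print(n,w[k].min(0),w[k].max(0)); k=w[...,2]>.1;
    if k.any(): print("hi",w[k].min(0),w[k].max(0))
E
```

```text
{'time_s': 9.225, 'position': [0.156, -1.075, 0.319], 'tcp_rot': [[0.991, 0.108, 0.079], [0.134, -0.84, -0.526], [0.01, 0.532, -0.847]], 'joint_positions': [-88.72, 59.956, 12.54, 4.001, 75.617, -6.116]}
bottle cap [0.46800372 0.22173636 0.17      ] base right edge [0.47023749 0.19607225 0.01      ] beaker [0.59477273 0.25326903 0.        ]
bottle [ 0.43729884 -0.10787892  0.02018359] [0.53126412 0.25747724 1.03437199]
hi [ 0.43852558 -0.10787892  0.10002083] [0.53126412 0.25747724 1.03437199]
beaker [ 0.4731449  -0.10787892  0.02017414] [0.62371298 0.28883685 1.03437199]
hi [ 0.4731449  -0.10787892  1.03437199] [ 0.4731449  -0.10787892  1.03437199]
```

```bash
python3 - <<'E'
from h import *
d=np.load("pics/top0.npy");W=world("top",d)
d2=np.load("pics/s1.npy");W2=world("scene",d2)
for w in(W,W2):
    k=(w[...,0]>.4)&(w[...,0]<.56)&(w[...,1]>.13)&(w[...,1]<.3)&(w[...,2]>.03)&(w[...,2]<.26)
    p=w[k]
    for z in np.arange(.03,.23,.02):
        q=p[(p[:,2]>=z)&(p[:,2]<z+.02)]
        if len(q): print(round(z,2),len(q),q.min(0).round(3)[:2],q.max(0).round(3)[:2])
    print()
# trial rows: 3 more rows tilt
E
```

```text
0.03 60 [0.44  0.196] [0.56  0.255]
0.05 65 [0.439 0.197] [0.56  0.249]
0.07 76 [0.437 0.197] [0.559 0.263]
0.09 120 [0.439 0.197] [0.501 0.257]
0.11 302 [0.439 0.199] [0.5   0.254]
0.13 56 [0.454 0.209] [0.488 0.23 ]
0.15 155 [0.454 0.215] [0.486 0.244]
0.17 19 [0.466 0.194] [0.531 0.231]
0.19 69 [0.468 0.197] [0.524 0.23 ]
0.21 5 [0.483 0.217] [0.492 0.221]

0.03 103 [0.438 0.19 ] [0.559 0.246]
0.05 103 [0.436 0.19 ] [0.501 0.235]
0.07 109 [0.436 0.191] [0.495 0.231]
0.09 113 [0.438 0.189] [0.501 0.236]
0.11 117 [0.442 0.196] [0.497 0.243]
0.13 56 [0.453 0.208] [0.49  0.237]
0.15 48 [0.454 0.212] [0.485 0.241]
0.17 7 [0.465 0.221] [0.473 0.232]
0.19 3 [0.47  0.223] [0.471 0.224]
```

servo_tool([
  [0.5,[0,62,0],0],
  [0.5,[0,62,0],0],
  [0.5,[0,62,0],0],
])

```text
time_s: 9.6
position: [0.1556, -1.0905, 0.3748]
tcp_rot: [[0.991, 0.098, 0.092], [0.134, -0.775, -0.617], [0.011, 0.624, -0.782]]
force: [0.2, 0.2, -0.1]
opening: 0.501
```

```bash
python3 - <<'E'
from h import *
s=bot.read_state();print({k:np.round(s[k],3).tolist() for k in ("time_s","position","tcp_rot","joint_positions")})
E
```

```text
{'time_s': 9.6, 'position': [0.156, -1.09, 0.375], 'tcp_rot': [[0.991, 0.098, 0.092], [0.134, -0.775, -0.617], [0.011, 0.624, -0.782]], 'joint_positions': [-88.954, 57.692, 12.546, 4.894, 71.463, -6.386]}
```

```bash
cat >> kin.py <<'E'
def path(x0,R,x1,q,n=14):
    x0,x1=np.array(x0),np.array(x1); Q=[q]; em=0
    for t in np.linspace(0,1,n+1):
        q2,e=ik(x0+t*(x1-x0),R,Q[-1]); Q.append(q2); em=max(em,e)
    Q=np.array(Q); return Q,em,np.abs(np.diff(Q[1:],axis=0)).max(0)
E
python3 - <<'E'
from kin import *
from rig import bot
s=bot.read_state(); R0=np.array(s["tcp_rot"]);x0=np.array(s["position"]);q=s["joint_positions"]
print(np.abs(fk(q,P)[0]-x0)*1000)
Rn=R0@Ro.from_euler('z',-90,degrees=True).as_matrix()
print(np.round(Rn,3)); 
# in machine frame
B=np.stack([EX,EY,EZ],1); print("tool in machine",np.round(B.T@Rn,3))
x1=x0+np.array([0.05,.12,.0]); 
q1,e=ik(x1,Rn,np.array(q)+[0,0,0,0,0,-90]); print(q1,e)
T0=M(-78,-22,42); A=T0-.1*Rn[:,2]; H=A+[0,0,.2]; C=M(-60,-150,0)*[1,1,0]+[0,0,A[2]+.2]
for nm,s0,s1,n in(("x1-H",x1,H,20),("H-A",H,A,5),("A-T",A,T0,4)):
    Q,e,dm=path(s0,Rn,s1,q1,n); print(nm,np.round(s0,3),np.round(s1,3),"len",round(np.linalg.norm(s1-s0),3),"e",e,np.round(dm,1)); print(np.round(Q[-1],1)); q1=Q[-1]
    print("min/max",Q.min(0).round(),Q.max(0).round())
    print("tool delta mm",np.round(Rn.T@(s1-s0)*1000,1))
E
```

```text
[0.07826474 0.36028175 0.76343289]
[[-0.098  0.991  0.092]
 [ 0.775  0.134 -0.617]
 [-0.624  0.011 -0.782]]
tool in machine [[-0.782 -0.003  0.624]
 [ 0.005  1.     0.01 ]
 [-0.624  0.011 -0.782]]
[-85.16981027  42.43755569  44.95055779   2.82646546  54.10409602
 -93.52098437] 6.688990759914807e-10
x1-H [ 0.206 -0.97   0.375] [0.552 0.067 0.32 ] len 1.095 e 6.688990759914807e-10 [7.7 4.7 9.7 5.5 5.  9.2]
[ 15.1  25.1  86.2 -39.4  77.4  19.6]
min/max [-85.  10.  45. -44.  33. -94.] [ 15.  42. 106.   3.  77.  20.]
tool delta mm [ 804.4  481.9 -565.3]
H-A [0.552 0.067 0.32 ] [0.552 0.067 0.12 ] len 0.2 e 6.35546999025343e-10 [0.  3.6 2.6 1.9 4.  3.8]
[ 15.1  40.4  95.7 -46.2  59.1  37.7]
min/max [ 15.  25.  86. -46.  59.  20.] [ 15.  40.  96. -39.  77.  38.]
tool delta mm [124.8  -2.2 156.3]
A-T [0.552 0.067 0.12 ] [0.561 0.005 0.042] len 0.1 e 3.509424721546215e-10 [1.6 1.8 1.1 2.5 2.6 1.9]
[  8.8  47.3  99.1 -55.1  49.5  44.4]
min/max [  9.  40.  96. -55.  50.  38.] [ 15.  47.  99. -46.  59.  44.]
tool delta mm [  0.  -0. 100.]
```

servo_tool([
  [1,[0,0,-20],-10],
  [1,[0,0,-20],-10],
  [1,[0,0,-20],-10],
  [1,[0,0,-20],-10],
  [1,[0,0,-20],-10],
])

```text
time_s: 10.22
position: [0.1464, -1.0283, 0.4535]
tcp_rot: [[0.557, 0.825, 0.092], [0.683, -0.392, -0.617], [-0.473, 0.406, -0.782]]
force: [0.3, -0.0, 1.5]
opening: 0.044
```

servo_tool([
  [1,[0,0,0],-10],
  [1,[0,0,0],-10],
  [1,[0,0,0],-10],
  [1,[0,0,0],-10],
  [1,[0,0,0],0],
])

```text
time_s: 10.85
position: [0.1465, -1.0287, 0.4528]
tcp_rot: [[-0.096, 0.991, 0.092], [0.776, 0.133, -0.616], [-0.623, 0.012, -0.782]]
force: [-0.7, -0.0, -0.2]
opening: 0.004
```

```bash
cat > st.py <<'E'
from kin import *
from rig import bot
s=bot.read_state(); R=np.array(s["tcp_rot"]);x=np.array(s["position"]);q=s["joint_positions"]
B=np.stack([EX,EY,EZ],1)
xm=B.T@(x-o)*1000
fm=B.T@np.array(s["force"])
if __name__=="__main__":
    print(s["time_s"],"machine mm",xm.round(1),"force m",fm.round(1),"open",round(s["opening"],3)); print((B.T@R).round(3)); print(np.round(q,1))
E
python3 st.py; python3 - <<'E'
from st import *
T0=M(-78,-22,42); H=T0-.1*R[:,2]+[0,0,.2]
Q,e,dm=path(x,R,H,q,20); print(e,dm.round(1),Q.min(0).round(),Q.max(0).round()); print("delta",(R.T@(H-x)*1000).round(1))
E
```

```text
10.85 machine mm [ 892.3 -569.2  452.8] force m [-0.  -0.7 -0.2] open 0.004
[[-0.782 -0.001  0.623]
 [ 0.007  1.     0.01 ]
 [-0.623  0.012 -0.782]]
[-89.5  47.6  23.3   5.3  71.  -96.9]
9.936837199387877e-10 [ 8.5  6.9 14.7  5.8  8.  10.1] [-90.   7.  23. -43.  38. -97.] [ 15.  48. 106.   5.  77.  20.]
delta [ 893.9  545.7 -534.1]
```

servo_tool([
  [1,[44.7,27.3,-26.7],0],
  [1,[44.7,27.3,-26.7],0],
  [1,[44.7,27.3,-26.7],0],
  [1,[44.7,27.3,-26.7],0],
  [1,[44.7,27.3,-26.7],0],
])

```text
time_s: 11.48
position: [0.2481, -0.7527, 0.4197]
tcp_rot: [[-0.094, 0.991, 0.092], [0.776, 0.131, -0.617], [-0.623, 0.014, -0.782]]
force: [0.9, -0.0, -0.2]
opening: 0.008
```

servo_tool([
  [1,[44.7,27.3,-26.7],0],
  [1,[44.7,27.3,-26.7],0],
  [1,[44.7,27.3,-26.7],0],
  [1,[44.7,27.3,-26.7],0],
  [1,[44.7,27.3,-26.7],0],
])

```text
time_s: 12.1
position: [0.349, -0.479, 0.3868]
tcp_rot: [[-0.093, 0.991, 0.093], [0.776, 0.131, -0.617], [-0.624, 0.015, -0.782]]
force: [1.0, -0.8, -0.2]
opening: 0.002
```

servo_tool([
  [1,[44.7,27.3,-26.7],0],
  [1,[44.7,27.3,-26.7],0],
  [1,[44.7,27.3,-26.7],0],
  [1,[44.7,27.3,-26.7],0],
  [1,[44.7,27.3,-26.7],0],
])

```text
time_s: 12.72
position: [0.4505, -0.2047, 0.3539]
tcp_rot: [[-0.093, 0.991, 0.095], [0.777, 0.132, -0.616], [-0.623, 0.016, -0.782]]
force: [1.2, -0.1, -0.2]
opening: 0.004
```

servo_tool([
  [1,[44.7,27.3,-26.7],0],
  [1,[44.7,27.3,-26.7],0],
  [1,[44.7,27.3,-26.7],0],
  [1,[44.7,27.3,-26.7],0],
  [1,[0,0,0],0],
])

```text
time_s: 13.35
position: [0.5324, 0.0166, 0.3262]
tcp_rot: [[-0.099, 0.99, 0.097], [0.778, 0.138, -0.613], [-0.62, 0.015, -0.784]]
force: [-1.2, -0.8, 0.8]
opening: 0.006
```

```bash
python3 st.py; python3 - <<'E'
from st import *
T0=M(-78,-22,42); H=T0-.1*R[:,2]; print("delta to A",(R.T@(H-x)*1000).round(1))
from h import *
p,d=bot.capture("scene"); cv2.imwrite("pics/s2c.png",cv2.resize(p[60:300,170:380],None,fx=2.5,fy=2.5,interpolation=cv2.INTER_CUBIC)) 
W=world("top",bot.capture("top")[1])
ci=None
P_=W.reshape(-1,3); m=(P_-o)@B*1000
for x0 in(-95,-85,-75,-65,-55,-40):
    k=(abs(m[:,0]-x0)<4)&(abs(m[:,1])<80)&(m[:,2]>70)&(m[:,2]<125); print(x0,k.sum(),np.median(m[k,2]) if k.any() else None)
E
```

```text
13.35 machine mm [-93.3 -49.3 326.2] force m [ 0.6 -1.3  0.8] open 0.006
[[-0.784 -0.006  0.62 ]
 [ 0.004  1.     0.016]
 [-0.62   0.015 -0.784]]
[ 10.3  21.3  91.4 -40.4  73.2  16.9]
delta to A [164.5  22.9 132.8]
-95 181 101.92026871768059
-85 212 100.82760699545844
-75 219 100.07481235707384
-65 219 99.47495495343195
-55 214 98.81745646681594
-40 197 103.55092927858766
```

View pics/s2c.png

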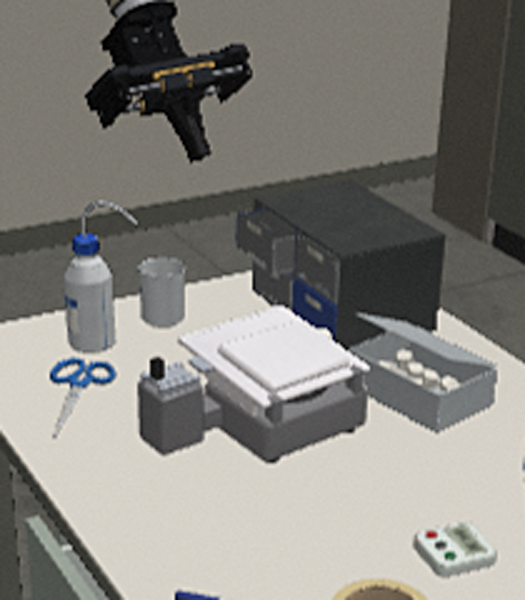

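Picture: the wash bottle's spout bends towards the work (crop px ~(135,220)), the hood has popped up, and the gripper is tilted above it. Next I'll go down in front of the lip.

servo_tool([
  [1,[41,5.7,33],0],
  [1,[41,5.7,33],0],
  [1,[41,5.7,33],0],
  [1,[41,5.7,33],0],
  [1,[0,0,0],0],
])

```text
time_s: 14.08
position: [0.5466, 0.0603, 0.1183]
tcp_rot: [[-0.101, 0.991, 0.084], [0.776, 0.132, -0.617], [-0.622, 0.003, -0.783]]
force: [-0.6, -0.2, 0.2]
opening: 0.007
```

```bash
python3 st.py; python3 - <<'E'
from st import *
T0=M(-78,-22,42); print("delta to T",(R.T@(T0-x)*1000).round(1)); print("wrist",wrist(q,P).round(3))
from h import *
p,d=bot.capture("scene"); cv2.imwrite("pics/s3c.png",cv2.resize(p[60:300,170:380],None,fx=2.5,fy=2.5,interpolation=cv2.INTER_CUBIC))
p,d=bot.capture("top"); cv2.imwrite("pics/t3c.png",cv2.resize(p[120:320,90:350],None,fx=2.8,fy=2.8,interpolation=cv2.INTER_CUBIC))
E
```

```text
14.075 machine mm [-134.8  -29.5  118.3] force m [ 0.1 -0.6  0.2] open 0.007
[[-0.783 -0.     0.622]
 [ 0.002  1.     0.002]
 [-0.622  0.003 -0.783]]
[ 14.4  40.5  96.4 -46.5  58.5  37.5]
delta to T [ 3.1  7.2 95.1]
wrist [0.523 0.249 0.358]
```

View pics/s3c.png

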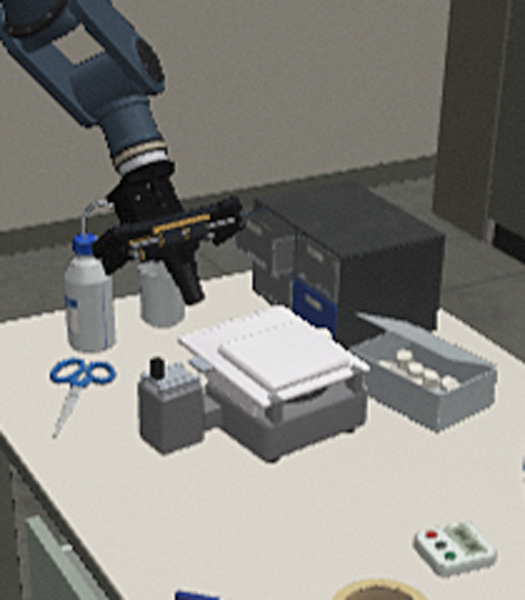

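View pics/t3c.png

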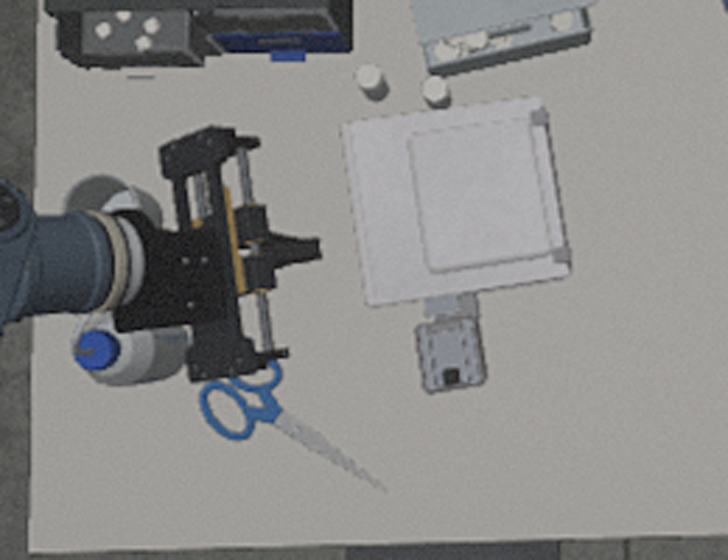

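```bash
python3 - <<'E'
from st import *
from h import world
d=np.load("pics/top0.npy");w=world("top",d)
d2=np.load("pics/s1.npy");w2=world("scene",d2)
p=np.concatenate([w.reshape(-1,3),w2.reshape(-1,3)])
k=(p[:,0]>.42)&(p[:,0]<.55)&(p[:,1]>.15)&(p[:,1]<.28)&(p[:,2]>.16)&(p[:,2]<.225); p=p[k]
i=np.argsort(p[:,0]); print(p[i][::6].round(3))
def rep(Tm):
    t=M(*Tm); v=p-t; s_=v@(-R[:,2]); rad=np.linalg.norm(v+np.outer(s_,R[:,2]),axis=1)
    for a0,b0 in((70,110),(110,190),(190,320),(320,400)):
        kk=(s_*1000>a0)&(s_*1000<b0); print(Tm,a0,b0,kk.sum(), (rad[kk].min()*1000).round(),p[kk][rad[kk].argmin()].round(3)) if kk.any() else None
for Tm in((-135,-30,118),(-110,-26,80),(-78,-22,42),(-78,-4,42),(-78,-4,62)): rep(Tm)
E
```

```text
[[0.459 0.229 0.162]
 [0.466 0.221 0.161]
 [0.466 0.231 0.186]
 [0.468 0.228 0.188]
 [0.47  0.231 0.182]
 [0.47  0.23  0.167]
 [0.471 0.227 0.195]
 [0.473 0.226 0.199]
 [0.475 0.224 0.203]
 [0.477 0.224 0.204]
 [0.481 0.222 0.209]
 [0.484 0.225 0.161]
 [0.488 0.221 0.21 ]
 [0.492 0.217 0.207]
 [0.496 0.216 0.207]
 [0.5   0.214 0.209]
 [0.505 0.208 0.201]
 [0.509 0.209 0.204]
 [0.513 0.203 0.199]
 [0.518 0.203 0.193]
 [0.522 0.201 0.191]
 [0.527 0.199 0.187]]
(-135, -30, 118) 110 190 132 63.0 [0.524 0.197 0.191]
(-110, -26, 80) 110 190 24 59.0 [0.524 0.197 0.191]
(-110, -26, 80) 190 320 108 60.0 [0.522 0.199 0.192]
(-78, -22, 42) 190 320 132 61.0 [0.524 0.197 0.191]
(-78, -4, 42) 190 320 132 66.0 [0.524 0.197 0.191]
(-78, -4, 62) 190 320 132 78.0 [0.524 0.197 0.191]
```

servo_tool([
  [1,[1,2,25],0],
  [1,[1,2,25],0],
  [1,[1,2,25],0],
  [1,[0,1,20],0],
  [1,[0,0,0],0],
])

```text
time_s: 14.8
position: [0.5647, 0.0055, 0.0464]
tcp_rot: [[-0.096, 0.991, 0.092], [0.777, 0.132, -0.615], [-0.622, 0.012, -0.783]]
force: [-0.4, -0.8, 0.5]
opening: 0.004
```

```bash
python3 st.py; python3 - <<'E'
from h import *
p,d=bot.capture("scene"); cv2.imwrite("pics/s4c.png",cv2.resize(p[60:300,170:380],None,fx=2.5,fy=2.5,interpolation=cv2.INTER_CUBIC))
p,d=bot.capture("top"); cv2.imwrite("pics/t4c.png",cv2.resize(p[120:320,90:350],None,fx=2.8,fy=2.8,interpolation=cv2.INTER_CUBIC))
E
```

```text
14.8 machine mm [-78.1 -18.7  46.4] force m [ 0.8 -0.5  0.5] open 0.004
[[-0.783 -0.     0.622]
 [ 0.007  1.     0.01 ]
 [-0.622  0.012 -0.783]]
[  8.6  47.3  98.2 -54.5  49.9  43.4]
```

View pics/s4c.png

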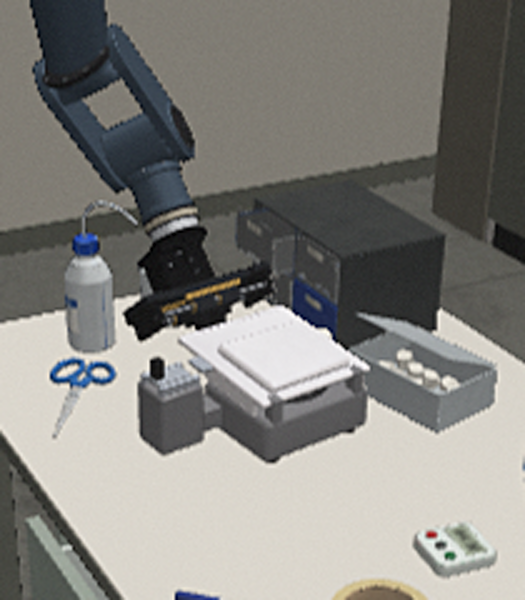

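View pics/t4c.png

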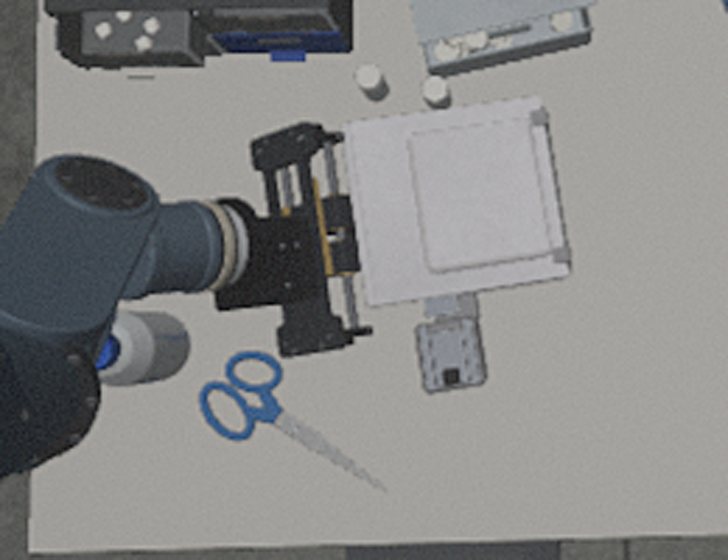

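The fingers are under the lip with no contact (about 0.5 N) and the bottle is clear. Now I'll push left in small steps.

servo_tool([
  [1,[0,3,0],0],
  [1,[0,3,0],0],
  [1,[0,0,0],0],
])

```text
time_s: 15.28
position: [0.5709, 0.0082, 0.0456]
tcp_rot: [[-0.098, 0.991, 0.093], [0.777, 0.135, -0.615], [-0.622, 0.012, -0.783]]
force: [0.3, 1.0, -0.3]
opening: 0.009
```

servo_tool([
  [1,[0,3,0],0],
  [1,[0,3,0],0],
  [1,[0,0,0],0],
])

```text
time_s: 15.65
position: [0.5758, 0.0086, 0.0452]
tcp_rot: [[-0.098, 0.991, 0.091], [0.777, 0.134, -0.615], [-0.622, 0.01, -0.783]]
force: [-3.6, 0.6, 0.8]
opening: 0.005
```

servo_tool([
  [1,[0,3,0],0],
  [1,[0,0,0],0],
])

```text
time_s: 15.9
position: [0.5791, 0.009, 0.0453]
tcp_rot: [[-0.098, 0.991, 0.091], [0.777, 0.134, -0.615], [-0.622, 0.011, -0.783]]
force: [-2.8, 0.6, 0.6]
opening: 0.011
```

```bash
python3 st.py
```

```text
15.9 machine mm [-79.6  -4.   45.3] force m [-0.9 -2.7  0.6] open 0.011
[[-0.783 -0.002  0.622]
 [ 0.005  1.     0.01 ]
 [-0.622  0.011 -0.783]]
[  8.7  47.9  96.  -53.3  50.8  41.6]
```

servo_tool([
  [1,[0,3,0],0],
  [1,[0,2,0],0],
  [1,[0,0,0],0],
])

```text
time_s: 16.27
position: [0.5841, 0.0096, 0.0454]
tcp_rot: [[-0.098, 0.991, 0.092], [0.777, 0.134, -0.615], [-0.622, 0.011, -0.783]]
force: [-3.1, 1.1, -0.2]
opening: 0.004
```

servo_tool([
  [1,[0,2,0],0],
  [1,[0,0,0],0],
])

```text
time_s: 16.52
position: [0.5861, 0.0099, 0.0454]
tcp_rot: [[-0.098, 0.991, 0.092], [0.777, 0.134, -0.615], [-0.622, 0.011, -0.783]]
force: [-3.9, 0.6, 0.2]
opening: 0.006
```

servo_tool([
  [1,[0,2,0],0],
  [1,[0,0,0],0],
])

```text
time_s: 16.77
position: [0.5881, 0.0102, 0.0454]
tcp_rot: [[-0.098, 0.991, 0.092], [0.777, 0.134, -0.615], [-0.622, 0.011, -0.783]]
force: [-3.6, 1.1, -0.3]
opening: 0.006
```

```bash
python3 st.py
```

```text
16.775 machine mm [-79.6   5.1  45.4] force m [-1.6 -3.4 -0.3] open 0.006
[[-0.783 -0.003  0.622]
 [ 0.005  1.     0.01 ]
 [-0.622  0.011 -0.783]]
[  8.7  48.2  94.7 -52.7  51.4  40.5]
```

servo_tool([
  [1,[0,1,2],0],
  [1,[0,0,2],0],
  [1,[-1.5,0,1.2],0],
  [1,[-1.6,0,1.3],0],
  [1,[0,0,0],0],
])

```text
time_s: 17.4
position: [0.5898, 0.0039, 0.0422]
tcp_rot: [[-0.098, 0.991, 0.092], [0.777, 0.134, -0.615], [-0.621, 0.011, -0.783]]
force: [-4.3, 2.2, 1.3]
opening: 0.007
```

```bash
python3 st.py
```

```text
17.4 machine mm [-73.1   6.   42.2] force m [-2.8 -4.   1.3] open 0.007
[[-0.784 -0.003  0.621]
 [ 0.005  1.     0.01 ]
 [-0.621  0.011 -0.783]]
[  8.1  48.5  94.8 -53.2  50.9  40.6]
```

servo_tool([
  [1,[-1.9,0,-2.3],0],
  [1,[-1.9,0,-2.3],0],
  [1,[0,0,0],0],
])

```text
time_s: 17.77
position: [0.5894, 0.0036, 0.0481]
tcp_rot: [[-0.098, 0.991, 0.091], [0.777, 0.133, -0.615], [-0.622, 0.01, -0.783]]
force: [-4.3, -0.3, -4.8]
opening: 0.004
```

servo_tool([
  [1,[-1.9,0,-2.3],0],
  [1,[-1.9,0,-2.3],0],
  [1,[0,0,0],0],
])

```text
time_s: 18.15
position: [0.5898, 0.0036, 0.0548]
tcp_rot: [[-0.098, 0.991, 0.092], [0.777, 0.134, -0.615], [-0.622, 0.011, -0.783]]
force: [-5.4, 0.4, -2.4]
opening: 0.007
```

```bash
python3 st.py; python3 - <<'E'
from st import *
from h import *
p,d=bot.capture("top"); cv2.imwrite("pics/t5.png",p)
m=(world("top",d).reshape(-1,3)-o)@B*1000
for x0 in(-85,-75,-65,-55,-40,0,40):
    k=(abs(m[:,0]-x0)<4)&(m[:,1]<-40)&(m[:,1]>-80)&(m[:,2]>70)&(m[:,2]<180); print(x0,k.sum(),np.median(m[k,2]) if k.any() else None)
E
```

```text
18.15 machine mm [-72.8   5.9  54.8] force m [-1.1 -5.3 -2.4] open 0.007
[[-0.783 -0.002  0.622]
 [ 0.005  1.     0.01 ]
 [-0.622  0.011 -0.783]]
[  8.   47.3  94.8 -52.5  51.7  39.4]
-85 59 110.74797857289981
-75 56 109.36938849790347
-65 56 107.93643376797743
-55 56 106.6136472594465
-40 53 105.47023250662578
0 58 108.1900356358019
40 54 99.82089724811598
```

The hood reads about 0.13 rad, past the catch's 0.08, with only about 3 N of lift, so the catch is clear. I'll keep lifting.

servo_tool([
  [1,[-1.9,0,-2.3],0],
  [1,[-1.9,0,-2.3],0],
  [1,[-1.9,0,-2.3],0],
  [1,[-1.9,0,-2.3],0],
  [1,[0,0,0],0],
])

```text
time_s: 18.82
position: [0.59, 0.0033, 0.0668]
tcp_rot: [[-0.098, 0.991, 0.092], [0.777, 0.134, -0.615], [-0.622, 0.011, -0.783]]
force: [-5.1, 0.1, -1.1]
opening: 0.006
```

```bash
cat > hood.py <<'E'
from st import *
from h import *
p,d=bot.capture("top"); cv2.imwrite("pics/t6.png",p)
m=(world("top",d).reshape(-1,3)-o)@B*1000
k=(m[:,0]>-110)&(m[:,0]<-50)&(m[:,1]<-45)&(m[:,1]>-78)&(m[:,2]>85)&(m[:,2]<200)
pp=m[k]; f=np.polyfit(pp[:,0],pp[:,2],1); print("hood slope angle rad",np.arctan(-f[0]),k.sum())
E
python3 st.py;python3 hood.py
```

```text
18.825 machine mm [-72.6   6.1  66.8] force m [-0.8 -5.1 -1.1] open 0.006
[[-0.783 -0.003  0.622]
 [ 0.005  1.     0.011]
 [-0.622  0.011 -0.783]]
[  8.   46.1  94.7 -51.8  52.4  38.2]
hood slope angle rad 0.7114553952626346 335
```

```bash
cat > hood.py <<'E'
from st import *
from h import *
p,d=bot.capture("top"); cv2.imwrite("pics/t6.png",p)
m=(world("top",d).reshape(-1,3)-o)@B*1000
X=[];Z=[]
for x0 in range(-110,-46,6):
    k=(abs(m[:,0]-x0)<3)&(m[:,1]<-45)&(m[:,1]>-78)&(m[:,2]>85)
    if k.sum()>15: X.append(x0);Z.append(np.median(m[k,2]))
f=np.polyfit(X,Z,1); print("slope rad",np.arctan(-f[0]),"from height",[round(float(np.arcsin((z-2-84-4)/(75-x))),3) for x,z in zip(X,Z)])
E
python3 hood.py
```

```text
slope rad 0.7358396790366262 from height [0.479, 0.371, 0.384, 0.198, 0.195, 0.194, 0.191, 0.194, 0.195, 0.19, 0.189]
```

servo_tool([
  [1,[-1.9,0,-2.3],0],
  [1,[0,0,-4],0],
  [1,[0,0,-5],0],
  [1,[0,0,-5],0],
  [1,[0,0,0],0],
])

```text
time_s: 19.55
position: [0.5909, 0.013, 0.0815]
tcp_rot: [[-0.097, 0.99, 0.098], [0.777, 0.137, -0.614], [-0.621, 0.016, -0.783]]
force: [-0.4, 2.1, -0.5]
opening: 0.002
```

```bash
python3 st.py;python3 hood.py
```

```text
19.55 machine mm [-82.    8.3  81.5] force m [-2.2 -0.2 -0.5] open 0.002
[[-0.783 -0.005  0.621]
 [ 0.006  1.     0.016]
 [-0.621  0.016 -0.783]]
[  8.9  44.8  94.2 -50.5  53.7  37. ]
slope rad 0.7125044706607705 from height [0.437, 0.46, 0.209, 0.211, 0.207, 0.204, 0.206, 0.203, 0.21, 0.213]
```

servo_tool([
  [1,[-2.5,0,-3.1],0],
  [1,[-2.5,9,-3.1],0],
  [1,[0,9,0],0],
  [1,[0,9,0],0],
  [1,[0,8,0],0],
])

```text
time_s: 20.23
position: [0.6238, 0.0165, 0.0884]
tcp_rot: [[-0.098, 0.991, 0.092], [0.777, 0.134, -0.615], [-0.622, 0.011, -0.783]]
force: [-1.9, 2.2, -1.8]
opening: 0.003
```

```bash
python3 st.py;python3 hood.py; python3 - <<'E'
from st import *
L=lambda f:np.array([75-169*np.cos(f),0,84+169*np.sin(f)])
ph=[.26,.4,.55,.7,.85,1.0,1.12,1.24]
for a_,b_ in zip(ph,ph[1:]):
    d=L(b_)-L(a_); print(b_,d.round(1),(R.T@B@d).round(1),np.linalg.norm(d).round(1))
xe=x+B@(L(1.24)-L(.26))/1000; Q,e,dm=path(x,R,xe,q,6); print(e,Q[-1].round(),wrist(Q[-1],P).round(2))
E
```

```text
20.225 machine mm [-81.2  41.3  88.4] force m [-2.5 -1.6 -1.8] open 0.003
[[-0.783 -0.003  0.622]
 [ 0.005  1.     0.01 ]
 [-0.622  0.011 -0.783]]
[  8.8  45.8  88.9 -48.   56.8  32.8]
slope rad 0.23449114191287598 from height [0.244, 0.255, 0.245, 0.249, 0.25, 0.247, 0.248, 0.251]
0.4 [ 7.7  0.  22.4] [-19.9   0.3 -12.8] 23.6
0.55 [11.6  0.  22.5] [-23.1   0.3 -10.4] 25.3
0.7 [14.8  0.  20.5] [-24.4   0.2  -6.9] 25.3
0.85 [17.7  0.  18.1] [-25.1   0.2  -3.2] 25.3
1.0 [20.2  0.  15.2] [-25.3   0.1   0.6] 25.3
1.12 [17.7  0.   9.9] [-20.    0.1   3.2] 20.3
1.24 [18.7  0.   7.7] [-19.5   0.    5.6] 20.3
2.528498439090813e-12 [ -1.  35.  88. -46.  59.  17.] [0.61 0.1  0.45]
```

servo_tool([
  [1,[-10,0,-6.4],0],
  [1,[-10,0,-6.4],0],
  [1,[-11.5,0,-5.2],0],
  [1,[-11.5,0,-5.2],0],
  [1,[0,0,0],0],
])

```text
time_s: 20.9
position: [0.6253, -0.0039, 0.1352]
tcp_rot: [[-0.096, 0.991, 0.092], [0.776, 0.133, -0.617], [-0.623, 0.012, -0.782]]
force: [0.5, 1.2, -0.3]
opening: 0.008
```

```bash
python3 st.py;python3 hood.py
```

```text
20.9 machine mm [-60.7  40.1 135.2] force m [-1.1  0.6 -0.3] open 0.008
[[-0.782 -0.001  0.623]
 [ 0.006  1.     0.01 ]
 [-0.623  0.012 -0.782]]
[  6.9  41.5  88.7 -46.8  58.8  28. ]
slope rad 1.026345639616799 from height [1.087, 0.667, 0.669, 0.668, 0.663]
```

servo_tool([
  [1,[-12.2,0,-3.5],0],
  [1,[-12.2,0,-3.4],0],
  [1,[-12.6,0,-1.6],0],
  [1,[-12.5,0,-1.6],0],
  [1,[0,0,0],0],
])

```text
time_s: 21.58
position: [0.6298, -0.0363, 0.1735]
tcp_rot: [[-0.096, 0.991, 0.093], [0.776, 0.133, -0.616], [-0.623, 0.013, -0.782]]
force: [0.5, -0.8, -0.9]
opening: 0.003
```

servo_tool([
  [1,[-12.6,0,0.3],0],
  [1,[-12.6,0,0.3],0],
  [1,[-10,0,1.6],0],
  [1,[-10,0,1.6],0],
  [1,[0,0,0],0],
])

```text
time_s: 22.2
position: [0.6341, -0.0737, 0.198]
tcp_rot: [[-0.097, 0.991, 0.092], [0.776, 0.133, -0.616], [-0.623, 0.011, -0.782]]
force: [-0.8, -0.5, 0.6]
opening: 0.003
```

```bash
python3 st.py; python3 - <<'E'
from st import *
from h import *
p,d=bot.capture("scene"); cv2.imwrite("pics/s7c.png",cv2.resize(p[60:300,170:380],None,fx=2.5,fy=2.5,interpolation=cv2.INTER_CUBIC))
p,d=bot.capture("top"); m=(world("top",d).reshape(-1,3)-o)@B*1000
for y0 in(-70,-50,70):
  for x0 in range(-20,80,10):
    k=(abs(m[:,0]-x0)<4)&(abs(m[:,1]-y0)<8)&(m[:,2]>100)
    if k.sum()>3: print(y0,x0,k.sum(),np.median(m[k,2]).round(1))
E
```

```text
22.2 machine mm [  9.5  39.7 198. ] force m [ 0.4 -0.8  0.6] open 0.003
[[-0.782 -0.002  0.623]
 [ 0.006  1.     0.01 ]
 [-0.623  0.011 -0.782]]
[  0.3  36.   87.9 -45.8  59.4  18.3]
-70 10 29 244.7
-70 20 32 225.7
-70 30 26 202.7
-70 40 24 179.4
-70 50 22 155.1
-70 60 21 132.3
-70 70 19 108.0
-50 -20 25 296.1
-50 -10 14 283.2
-50 10 30 245.7
-50 20 30 225.7
-50 30 28 202.8
-50 40 27 196.6
-50 50 23 185.2
-50 60 22 161.8
-50 70 20 138.6
70 -20 29 293.4
70 -10 21 285.6
70 10 31 245.2
70 20 31 224.2
70 30 28 203.3
70 40 19 178.3
70 50 15 154.4
70 60 13 131.5
70 70 12 109.3
```

View pics/s7c.png

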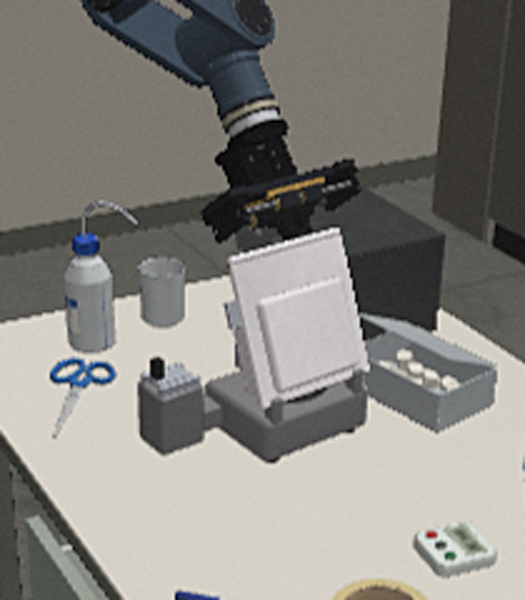

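servo_tool([
  [1,[-7,0,2],0],
  [1,[-7,0,2],0],
  [1,[0,0,0],0],
  [1,[10,0,-6],0],
  [1,[30,0,-24],0],
])

```text
time_s: 22.92
position: [0.629, -0.037, 0.2016]
tcp_rot: [[-0.096, 0.991, 0.091], [0.777, 0.131, -0.616], [-0.623, 0.011, -0.782]]
force: [0.5, 0.1, 0.6]
opening: 0.007
```

servo_tool([
  [1,[35,0,-35],0],
  [1,[30,0,-40],0],
  [1,[0,0,0],0],
  [1,[0,0,0],0],
])

```text
time_s: 23.42
position: [0.6156, 0.0607, 0.2198]
tcp_rot: [[-0.099, 0.991, 0.092], [0.776, 0.135, -0.616], [-0.622, 0.011, -0.783]]
force: [-0.1, -0.5, 0.1]
opening: 0.003
```

```bash
python3 st.py; python3 - <<'E'
from st import *
from h import *
p,d=bot.capture("scene"); cv2.imwrite("pics/s8.png",p)
p,d=bot.capture("top"); cv2.imwrite("pics/t8.png",p); m=(world("top",d).reshape(-1,3)-o)@B*1000
X=[];Z=[]
for x0 in range(15,70,5):
    k=(abs(m[:,0]-x0)<3)&(abs(m[:,1]+70)<8)&(m[:,2]>100)
    if k.sum()>3: X.append(x0);Z.append(np.median(m[k,2]))
print(np.round(Z),np.degrees(np.arctan(-np.polyfit(X,Z,1)[0])))
k=(m[:,2]>110)&(m[:,2]<124)&(abs(m[:,0]+35)<15)&(m[:,1]<-110)&(m[:,1]>-170); print("knob",np.median(m[k],0),k.sum())
a0=cv2.imread("pics/top0.png").astype(int); df=np.abs(a0-p).max(2); 
cv2.imwrite("pics/t8c.png",cv2.resize(p[120:320,90:450],None,fx=2.2,fy=2.2,interpolation=cv2.INTER_CUBIC))
cv2.imwrite("pics/s8c.png",cv2.resize(cv2.imread("pics/s8.png")[60:340,170:380],None,fx=2.1,fy=2.1,interpolation=cv2.INTER_CUBIC))
for t in ["vial_1","bench_timer","tape_roll","marker_1","beaker","wash_bottle"]:
    print(t,[(round(r["p"],2),np.round(r["bbox"]).tolist()) for r in bot.find_in("top",t)][:3])
E
```

```text
23.425 machine mm [-126.1   39.   219.8] force m [ 0.5 -0.2  0.1] open 0.003
[[-0.783 -0.004  0.622]
 [ 0.004  1.     0.011]
 [-0.622  0.011 -0.783]]
[ 12.9  35.8  83.8 -41.4  69.8  23.5]
[249. 251. 249. 228. 212. 198. 180. 165. 149. 133.] 70.48891405832926
knob [ -33.81655834 -150.61826832  118.24402688] 33
vial_1 [(0.63, [257.0, 143.0, 294.0, 226.0]), (0.46, [221.0, 148.0, 228.0, 152.0])]
bench_timer [(0.56, [371.0, 164.0, 395.0, 195.0])]
tape_roll [(0.65, [389.0, 213.0, 427.0, 254.0])]
marker_1 [(0.66, [361.0, 256.0, 400.0, 298.0]), (0.63, [241.0, 145.0, 250.0, 161.0])]
beaker [(0.75, [114.0, 201.0, 144.0, 211.0])]
wash_bottle [(0.89, [117.0, 216.0, 158.0, 259.0])]
```

View pics/s8c.png

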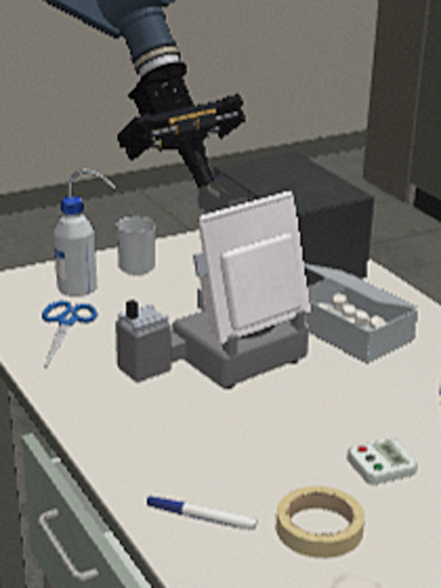

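View pics/t8c.png

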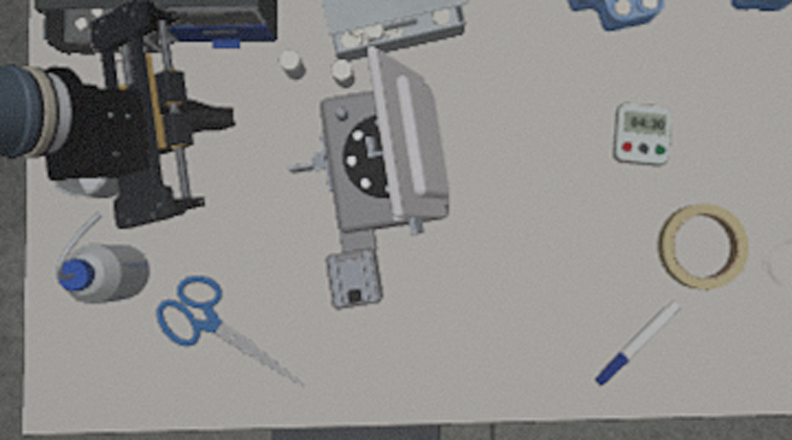

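Hood is open at about 70°, the bolt is drawn, the vials, bottle and beaker are where they were, and the gripper touches nothing. I'll check the tab's position and hand in.

```bash
python3 - <<'E'
from st import *
from h import *
for u,v in((292,169),(302,167)): print("tab (machine mm)",(B.T@(unproj("top",90+u/2.2,120+v/2.2,.072)-o)*1000).round(1))
print(bot.hand_in())
E
```

```text
tab (machine mm) [-83.9  -0.6  72. ]
tab (machine mm) [-72.3  -0.   72. ]
the job is handed in; nothing more can be done
None
```

The hood is open at about 70°, the bolt is drawn and the catch has sprung back. I handed the job in at about 24 s of the allowed 53 s.

**What I did**
- **Bolt:** I gripped the knob and drew it about 25 mm, and the hood popped up.
- **Tilting the gripper:** A finger pointing straight down could not get under the lip. I tilted the tool about 39° by driving the arm against its reach limit, away from the bench.
- **Catch and hood:** I went under the front edge and pushed the catch left with 3 to 5 N. I lifted the hood past it with no more than about 5 N, withdrew so the catch could spring back, then swung the hood up and backed away.

**Last checks**
- **Hood:** It stands at about 70° with nothing touching it.
- **Bolt:** The knob is about 25.6 mm from its shut position.
- **Catch:** The tab shows at y ≈ 0 in the machine frame, which is its rest position. I read this by hand from one picture.
- **Robot:** The force reading is about 0.5 N, which is noise level.
- **Things on the bench:** The last pictures show the vials, beaker, wash bottle, timer, tape and marker standing as before. I compared these by eye and did not measure each one.

**Disagreements**
- In the last picture the finder's best match for the vial was the open hood. The vial itself came second, in its old place.
- My first automatic hood-angle fits were thrown off by the gripper being in view, so I used heights along the plate instead.

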